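# Set the rail cutter's length stop to 150 and hold it

## Task

Get the rail cutter ready for a 150 mm cut: first pull its catch tray right out to the stop, then squeeze the release button on the head of the length stop, draw the telescoping arm out until its 150 mm mark (the third long line, counted from the head) stands at the mouth of the sleeve, and keep it there. The catch has no notch at 150, so finish while still holding the head with the button fully pressed and the arm on the mark, until I have tightened the clamp screw; leave everything else on the bench where it is.

Things in the scene. Friction and masses are not known exactly. Their poses are not given: they have to be found in the camera images.
- cutter: Bench DIN-rail cutter, fixed: grey steel base housing 260 x 240 mm, deck 90 mm above the bench, with die block, yoke and long lever on it. Origin on the bench; housing spans own x -140 to 120, y -130 to 110 mm. Own z up; own -x side faces the robot. Tray and length stop both slide out to own -y, where the space is free; lever and stock rail run to own +y. Turned up to 7 degrees.
- tray_handle (a point): Middle of the tray's bow handle: level steel bar 10 mm thick, 90 mm long along the cutter's own x, 42 mm off the tray front, 62 mm above the bench, nothing above it. With the tray shut it is at own (-70, -197, 62) mm of the cutter; it moves along own -y with the tray.
- tray (a joint): Catch tray, how far it is pulled out, m: 0 fully in, 0.130 at its stop; slides along the cutter's own -y with about 2 N of friction and stays where it is left. Starts up to 30 mm out.
- stop_grip (a point): Middle of the place to pinch the length stop's head, 160 mm above the bench, midway of the pinch with the button pressed. Black upright grip 24 mm thick (cutter's own x) and 36 mm long (own y), from 24 mm below this point to 21 mm above it. With the button on its own +x side the pinch across own x is 34 mm wide, 28 mm when pressed. Travels with the head.
- release_face (a point): Middle of the release button's outer face: flat steel button 26 x 26 mm on the own +x side (away from the robot) of the head's grip, standing 10 mm proud when out, 4 mm when pressed home.
- release (a joint): Release button, m: 0 out (its catch sits in a notch of the sleeve and locks the arm, with 3 mm of play either way; notches every 20 mm of reading: 0, 20, ... 200 mm), 0.006 pressed home towards own -x; 6 N starts it, 11 N presses it home. From about 3.5 mm on the arm is free. Let go between notches, it springs back only to about 3 mm and the arm is not locked.
- stop_arm: Telescoping arm of the length stop with its head at the outer end: grip on a dark shoe 36 x 40 x 36 mm, with a thin stop plate reaching 72 mm to own -x, its top 124 mm above the bench; carries the button. Origin on the arm's axis at the head's back face (towards the sleeve), 118 mm above the bench; axes parallel to the cutter's own.
- gauge (a joint): Reading of the length stop, m: arm out of its sleeve, mouth to head's back face = length to be cut; 0.150 is the 150 mm mark; range 0 to 0.200, starts locked at the 60 mm notch. Slides along the cutter's own -y, 1.5 N friction once unlocked. Flat aluminium arm 26 mm wide, top 126 mm above the bench: black line every 10 mm, long ones right across every 50 mm, counted from the head's back face.
- sleeve_mouth (a point): Top edge of the fixed sleeve's mouth, mid-width, 132 mm above the bench; the scale is read here. Aluminium sleeve 38 mm wide with a dark collar, on the cutter's deck, mouth at its own (80, -125) mm; clamp thumbscrew on it 40 mm behind the mouth, top 154 mm above the bench.
- drill_center (a point): Bystander: yellow and black cordless drill standing on its battery, about 180 x 75 mm, 216 mm high; its middle.
- pliers_center (a point): Bystander: combination pliers with red handles, 185 mm long, lying flat; their middle.
- screwdriver_center (a point): Bystander: screwdriver with an orange handle, 200 mm long, lying; its origin.
- breakers_center (a point): Bystander: row of six white circuit breakers on a piece of rail, 85 x 150 mm, 78 mm high; its middle.
- junction_box_center (a point): Bystander: white junction box 88 x 88 x 55 mm; its middle.
- cut_rail_center (a point): Bystander: cut piece of rail, 35 x 160 x 9 mm, lying on the bench; its middle.
- tape_center (a point): Bystander: yellow tape measure 72 x 66 x 36 mm lying on the cutter's deck; its middle.

How it is judged (in metres and radians):
On the way, in this order (a step that is already met when the one before it is completed fails the run):
1. the catch tray is pulled out to its stop (within 4 mm) (value of joint tray above 0.126 m), for 0.2 s.
2. the release button is pressed in while the arm is still short of the mark (value of joint release above 0.0045 m and value of joint gauge below 0.11 m), for 0.1 s.
At the end, for the whole second after the job is handed in: The tray is at its stop (within 4 mm), the length stop reads 150 mm (within 3 mm) and is at rest, and the fingers still hold its head (over 5 N) with the release button pressed (at least 4.5 of its 6 mm) (value of joint tray above 0.126 m and value of joint gauge between 0.147 and 0.153 m and velocity of joint gauge between -0.01 and 0.01 m/s and value of joint release above 0.0045 m and contact force between the fingers and stop_arm above 5 N); the arm keeps its last pose, push and grip.
It fails at once if a loose thing on the bench or on the cutter's deck is moved by more than 30 mm (distance of any of drill_center, pliers_center, screwdriver_center, breakers_center, junction_box_center, cut_rail_center, tape_center from where it was at the start of the episode above 0.03 m).
It also fails if it takes over 45 s, if anything falls off the work surface, if the arm or the gripper's body presses on something with over 40 N, if the wrist force passes 120 N, or if a joint passes its speed limit or range.

## Robot

A 7-joint arm with a two-finger parallel gripper is mounted at the origin on the work surface. World frame = base frame: x ahead of the robot, y to its left, z up, the work surface at z = 0. Lengths are in m, angles in degrees, forces in N, time in s.
With the tool pointing down it reaches from about 0.425 to 0.875 m from the base axis. Payload 4.7 kg.
Tool frame: the origin (TCP) lies at the very end of the fingers, on their centre line; the grasp point (between the pads) lies 19 mm behind it; z points along the fingers, y is the line along which they close (so a half turn about z gives the same grasp; the last joint's range is limited). The gripper opens to 87 mm and grips with 3 to 60 N. Pads are 19 mm wide; open, the fingers measure 117 mm over their backs; the gripper's body (75 mm by 190 mm) begins 51 mm behind the grasp point.
Start: joints at [-66.744, 18.392, -4.016, 83.108, 1.295, 78.541, -3.26], TCP at [0.248, 0.601, 0.223] pointing down, gripper open.
Joint ranges: [-163.93, 163.93], [-17.29, 119.83], [-79.2, 71.16], [3.27, 140.29], [-89.18, 269.18], [5.43, 117.66], [-154.24, 154.24]. Speed limits (degrees/s): [147.25, 147.25, 180, 180, 180, 180, 180].

## Interface

Orientations are given as [roll, pitch, yaw] about the fixed x, y, z axes, in that order (R = Rz(yaw) Ry(pitch) Rx(roll)).
In Python, from cell import get_obs, read_camera, sign_off, silhouettes gives the robot as it stands.
- The arm moves only by the tool play_rows, never from a script. Its argument "steps" is a list that holds one entry, the list of rows, each a list of 7 numbers: the shift along the tool's x, y, z in m, then the turn, a rotation vector about the tool's x, y, z in rad, then the finger opening in m, from 0 to 0.087. A call has 1 to 12 rows; each row shifts and turns the commanded pose from where the row before left it, along the tool's axes as they then stand; what a row does not reach is not made up. A row lasts 1/10 s, in which the tool goes at most 50 mm and 8.59 degrees, less where a joint would pass 70% of its speed; a pose out of reach is approached as far as the arm can. A call is refused whole if a number of a shift passes 0.05 or a number of a turn 0.15, either way. A call with a gripper value outside its range is refused whole. The fingers move at their own pace and stop on an object; "force" is the grip in N (left out, the last holds). Time passes only in rows, so rows that do not move let the fingers close. It gives the time, the measured TCP pose, the force, the opening and the grip force at its end, in the units of the state.
- get_obs(): the state, without advancing time (a new reading comes with each control period).
- read_camera(name): name is "scene" or "top" or "wrist"; returns a dict with "frame" (480x640x3 uint8, red, green, blue), "intrinsics" (3x3 intrinsics, pixels), "view" (4x4, takes a point from world to camera coordinates). Camera axes: x right, y up, looking along -z (the intrinsics and any distortion apply to the point x, -y, -z); pixel columns grow to the right and rows downward; lengths in m; the calibration is good to about 2 mm. A picture is of the moment at which its call begins. There is no depth.
- sign_off(): hands the job in; it is judged then, once.
Trained networks look in the newest picture that a camera, given by its name, has taken for a name from the list of things; names that differ only in an ending like _2 or _b are one class to them, and where a whole thing is asked for, a point or a joint stands for the part that bears it (a point fixed in the world has none). Each returns a list of dicts, best first, with "p" (0 to 1); they miss things now and then, are a little off and sometimes report something else, mostly with a low value. They report only what shows in the picture. A call takes as long as a camera call.
- silhouettes(camera, name): "pixels" (480x640 bool, what is visible of it) and "extent" ([left, top, right, bottom] in pixels, round what is visible of it).
The state is a dict: "time_s": time; "qpos": joint angles; "joint_velocities": joint speeds; "effort": joint torques, N m; "tool_pos": TCP position; "tool_rot": TCP orientation; "force": force on the tool from outside, world axes, zero at the start; "wrist_torque": the same for the moment, N m; "grip_width": finger opening in m; "grasp_force": force on a finger pad.
Only numpy, scipy, OpenCV 4.12 (cv2) and the standard library are available. Lean on these libraries where they do the work, as an engineer would, in place of code of your own. Each camera call takes 0.05 s, during which the arm holds its last target. There are 200 camera calls.

## Working session

There is one attempt and no reset: what is moved stays moved. The work goes in short steps, Python scripts to look and compute and a tool call to move; the robot and the scene stay as the last step left them, time stands still between calls to the robot, and variables do not carry over. Pictures are saved under pics/ and viewed, at most 10 in all, crops included, and the job is handed in when it is done.

Besides the shell and the picture viewer there is one more tool, called after ">>>" as name(argument=value, ...) on one line, values as JSON. play_rows: Moves the arm, as the interface text tells. Its arguments: {"type":"object","properties":{"steps":{"type":"array","items":{"type":"array","items":{"type":"array","items":{"type":"number"}}}},"force":{"type":"number"}},"required":["steps"]}

```bash
mkdir -p pics; cat > h.py <<'E'
import numpy as np, cv2
from cell import get_obs, read_camera, sign_off, silhouettes
from scipy.spatial.transform import Rotation as R
def proj(c,P):
    P=np.atleast_2d(P); q=(c['view']@np.c_[P,np.ones(len(P))].T).T[:,:3]
    q=q*[1,-1,-1]; u=(np.array(c['intrinsics'])@q.T).T
    return u[:,:2]/u[:,2:]
def ray(c,uv):
    V=np.array(c['view']); K=np.array(c['intrinsics'])
    d=np.linalg.inv(K)@[uv[0],uv[1],1]; d=d*[1,-1,-1]
    return -V[:3,:3].T@V[:3,3], V[:3,:3].T@d
def atz(c,uv,z):
    o,d=ray(c,uv); return o+d*(z-o[2])/d[2]
def tri(obs):
    A=np.zeros((3,3));b=np.zeros(3)
    for c,uv in obs:
        o,d=ray(c,uv); d=d/np.linalg.norm(d); M=np.eye(3)-np.outer(d,d); A+=M;b+=M@o
    return np.linalg.solve(A,b)
E
python3 - <<'E'
from h import *
c={}
for n in ('scene','top'):
    c[n]=read_camera(n); cv2.imwrite(f'pics/{n}0.png',c[n]['frame'][:,:,::-1]); V=np.array(c[n]['view']); print(n,(-V[:3,:3].T@V[:3,3]).round(3))
    for k in ('cutter','tray_handle','stop_grip','release_face','stop_arm','drill_center','tape_center','pliers_center','junction_box_center'):
        for s in silhouettes(n,k)[:2]:
            m=s['pixels']; print(n,k,round(s['p'],2),s['extent'],np.argwhere(m).mean(0)[::-1].round(1) if m.any() else None)
o=get_obs(); print(o)
E
```

```text
scene [ 1.024 -0.586  1.258]
scene cutter 0.79 [308.3, 21.4, 472.4, 236.1] [388.4 165.7]
scene tray_handle 0.62 [307.1, 179.3, 372.9, 232.1] [339.5 200.9]
scene stop_grip 0.93 [353.4, 197.3, 396.1, 235.7] [374.8 216.2]
scene release_face 0.38 [379.9, 209.8, 387.1, 224.2] [381.4 217.2]
scene stop_arm 0.75 [353.8, 198.9, 394.3, 235.4] [375.  215.6]
scene stop_arm 0.55 [306.2, 23.0, 473.1, 237.0] [388.1 165.9]
scene drill_center 0.75 [137.8, 256.0, 210.7, 365.9] [172.6 312.8]
scene tape_center 0.85 [352.7, 121.7, 379.6, 151.8] [365.8 135.2]
scene pliers_center 0.59 [235.1, 283.0, 303.6, 333.4] [268.8 309.1]
scene pliers_center 0.22 [351.0, 121.3, 377.9, 149.4] [366.3 135.3]
scene junction_box_center 0.64 [332.0, 306.4, 382.4, 361.9] [355.8 333.3]
top [ 0.51  -0.058  1.043]
top cutter 0.95 [0.0, 169.5, 277.8, 307.2] [174.  231.7]
top tray_handle 0.96 [229.6, 207.3, 278.3, 287.4] [248.7 247.8]
top stop_grip 0.94 [222.6, 170.5, 272.8, 218.0] [249.6 187.6]
top stop_arm 0.63 [220.0, 170.2, 269.6, 221.7] [249.2 186.5]
top drill_center 0.96 [459.1, 226.6, 537.1, 346.0] [498.2 273.6]
top drill_
[... 270 characters left out ...]
, 'qpos': array([-66.74293152,  18.39306685,  -4.01721033,  83.10972092,
         1.29478539,  78.54276527,  -3.2604133 ]), 'joint_velocities': array([ 0.05675125, -0.0189205 ,  0.09865449, -0.03826355, -0.01187391,
        0.05180762, -0.07767141]), 'effort': array([ 3.82580647e-04, -4.91118157e+01, -4.02724547e-01, -3.12779331e+01,
       -6.35500462e-02,  3.36433144e-02, -6.57362591e-06]), 'tool_pos': array([0.24822363, 0.60072624, 0.22255467]), 'tool_rot': array([-1.79999579e+02,  2.37335811e-03,  1.57552373e+02]), 'force': array([-0.78391693,  0.90339987, -0.51693838]), 'wrist_torque': array([-0.04995666, -0.03010826, -0.02027051]), 'grasp_force': 0.0, 'grip_width': 0.08733438863217498}
```

```bash
python3 - <<'E'
import cv2
a=cv2.imread('pics/top0.png')[120:330,0:300]; a=cv2.resize(a,None,fx=2.66,fy=2.66,interpolation=3); cv2.imwrite('pics/tc.png',a[:600])
a=cv2.imread('pics/scene0.png')[90:270,260:500]; a=cv2.resize(a,None,fx=3.33,fy=3.33,interpolation=3); cv2.imwrite('pics/sc.png',a[:600,:800])
E
```

```text
(no output)
```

View pics/top0.png

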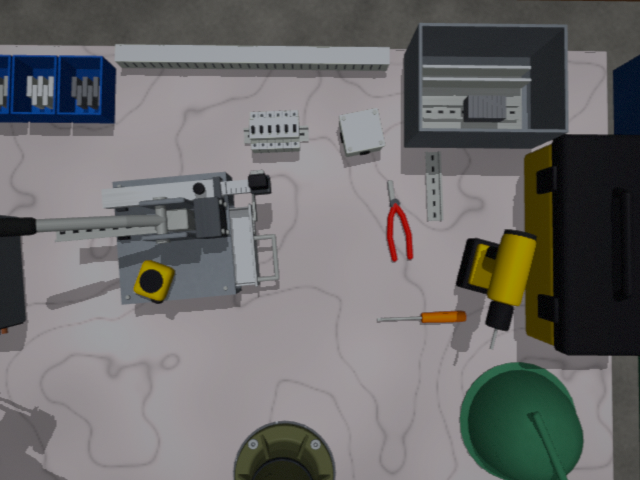

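View pics/tc.png

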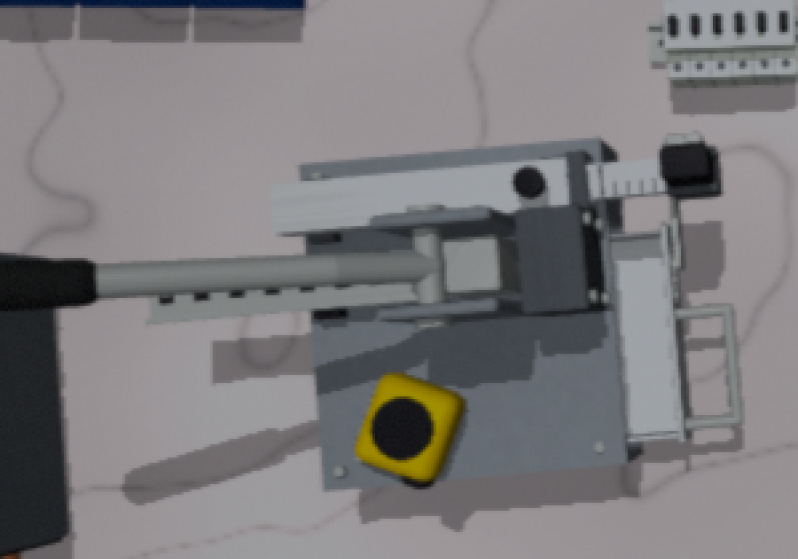

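View pics/sc.png

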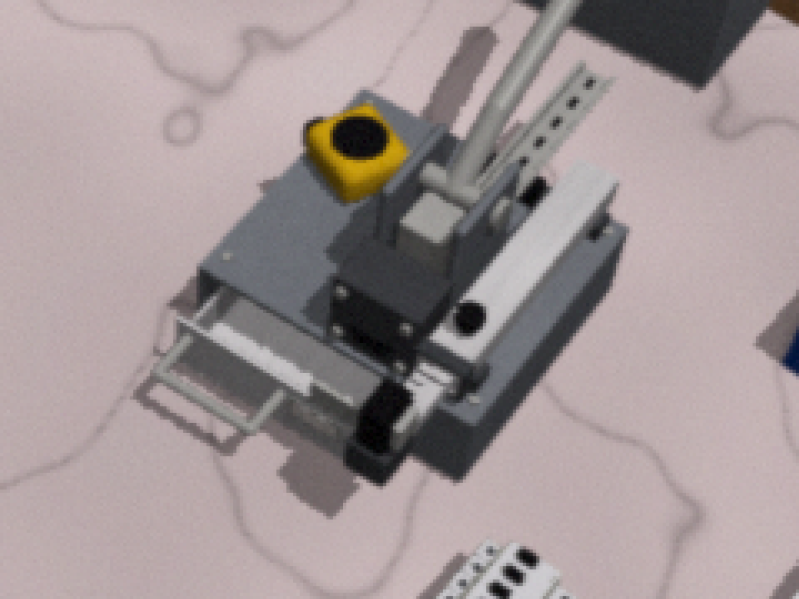

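The pictures show the tray slightly out, with its bow handle bar in the top view from about (274,236) to (276,278). The black head is at about (259,181), with the button on its far side, and the tape is on the deck. The deck corners are clear in the top view.

```bash
python3 - <<'E'
from h import *
t=read_camera('top'); s=read_camera('scene')
T=lambda x,y:(x/2.66,120+y/2.66); S=lambda x,y:(260+x/3.33,90+y/3.33)
cs=[atz(t,T(*p),.09) for p in((300,165),(604,140),(628,462),(325,490))]
for c in cs: print('deck',c.round(4))
own=np.array([[120,110],[120,-130],[-140,-130],[-140,110]])/1000
W=np.array(cs)[:,:2]; a=own-own.mean(0); b=W-W.mean(0)
th=np.arctan2((a[:,0]*b[:,1]-a[:,1]*b[:,0]).sum(),(a*b).sum()); Rm=np.array([[np.cos(th),-np.sin(th)],[np.sin(th),np.cos(th)]])
o=W.mean(0)-Rm@own.mean(0); print('yaw',np.degrees(th),'org',o,'res',(W-(own@Rm.T+o)).round(4))
print('handle shut',o+Rm@[-.07,-.197],'grip@60',o+Rm@[.08,-.185-.02])
for n,p,q in(('bar far',(731,309),(243,430)),('bar near',(736,421),(157,372)),('griptop',(687,158),(388,395))):
    P=tri([(t,T(*p)),(s,S(*q))]); print(n,P.round(4),'own',(Rm.T@(P[:2]-o)).round(4))
for n,p,z in(('bar far',(731,309),.067),('bar near',(736,421),.067),('griptop',(687,158),.181)):
    P=atz(t,T(*p),z);print(n,P.round(4),'own',(Rm.T@(P[:2]-o)).round(4))
E
```

```text
deck [0.644 0.363 0.09 ]
deck [0.6662 0.1221 0.09  ]
deck [0.4111 0.0992 0.09  ]
deck [0.3873 0.337  0.09  ]
yaw 5.4807475208326375 org [0.53615411 0.2412418 ] res [[-0.0011  0.0008]
 [-0.0018 -0.0012]
 [ 0.0019  0.0007]
 [ 0.001  -0.0004]]
handle shut [0.48528984 0.03845663] grip@60 [0.63536819 0.04481989]
bar far [0.5322 0.0205 0.0653] own [-0.0251 -0.2194]
bar near [0.4424 0.017  0.0608] own [-0.1147 -0.2142]
griptop [0.6383 0.0449 0.1904] own [ 0.0829 -0.2052]
bar far [0.5331 0.0213 0.067 ] own [-0.0241 -0.2186]
bar near [0.4425 0.0162 0.067 ] own [-0.1148 -0.2151]
griptop [0.6388 0.045  0.181 ] own [ 0.0835 -0.2051]
```

>>> play_rows(steps=[[[-0.0278, -0.0279, 0, 0, 0, 0, 0.087], [-0.0278, -0.0279, 0, 0, 0, 0, 0.087], [-0.0278, -0.0279, 0, 0, 0, 0, 0.087], [-0.0278, -0.0279, 0, 0, 0, 0, 0.087], [-0.0278, -0.0279, 0, 0, 0, 0, 0.087], [-0.0278, -0.0279, 0, 0, 0, 0, 0.087], [-0.0278, -0.0279, 0, 0, 0, 0, 0.087], [-0.0278, -0.0279, 0, 0, 0, 0, 0.087], [-0.0278, -0.0279, 0, 0, 0, 0, 0.087], [-0.0278, -0.0279, 0, 0, 0, 0, 0.087], [-0.0278, -0.0279, 0, 0, 0, 0, 0.087], [-0.0278, -0.0279, 0, 0, 0, 0, 0.087]]])

```text
time_s: 2.3
tool_pos: [0.4292, 0.1624, 0.2229]
tool_rot: [179.9, 0.0, 157.6]
force: [1.6, -0.3, 0.5]
grip_width: 0.0869
grasp_force: 0.0
```

>>> play_rows(steps=[[[-0.0278, -0.0279, 0, 0, 0, 0, 0.087], [-0.0278, -0.0279, 0, 0, 0, 0, 0.087], [-0.0278, -0.0279, 0, 0, 0, 0, 0.087], [-0.0278, -0.0279, 0, 0, 0, 0, 0.087], [0, 0, 0, 0, 0, -0.12, 0.087], [0, 0, 0, 0, 0, -0.12, 0.087], [0, 0, 0, 0, 0, -0.12, 0.087], [0, 0, 0, 0, 0, -0.12, 0.087], [0, 0, 0, 0, 0, 0, 0.087], [0, 0, 0, 0, 0, 0, 0.087]]])

```text
time_s: 3.3
tool_pos: [0.4889, 0.0184, 0.2227]
tool_rot: [180.0, 0.0, -175.1]
force: [-0.3, 0.6, -1.0]
grip_width: 0.0871
grasp_force: 0.0
```

```bash
python3 - <<'E'
from h import *
w=read_camera('wrist'); cv2.imwrite('pics/w1.png',w['frame'][:,:,::-1]); V=np.array(w['view']); print((-V[:3,:3].T@V[:3,3]).round(3))
o=get_obs(); print(o['tool_pos'],o['tool_rot'],o['qpos'],o['time_s'])
print(proj(w,[[.533,.0213,.062],[.4425,.0162,.062],[.638,.045,.181]]).round(0))
for k in('tray_handle','stop_grip'):
    for s in silhouettes('wrist',k)[:1]: print(k,s['p'],s['extent'])
E
```

```text
[0.42  0.012 0.385]
[0.48889103 0.01841201 0.22265738] [ 1.79990599e+02  1.57186065e-02 -1.75077032e+02] [-33.80559063  -2.32042999  28.01552018 106.1938619    1.11439744
  75.8416138   88.84109685] 3.35
[[319. 264.]
 [322. 174.]
 [338. 450.]]
tray_handle 0.77 [317.2, 161.2, 424.9, 343.0]
stop_grip 0.65 [318.6, 158.6, 421.5, 341.9]
```

View pics/w1.png

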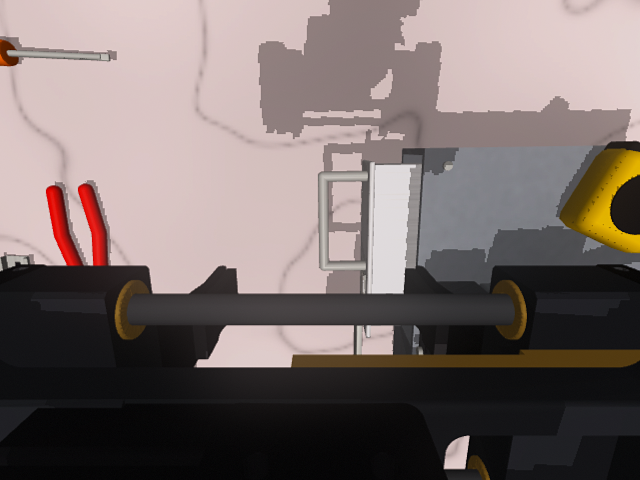

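The bow handle's bar is at column 323, rows 174–267, within 2 mm of the prediction. I'll go down with the fingers half closed so they fit between the bar and the tray front.

>>> play_rows(steps=[[[0, 0.002, 0.01, 0, 0, 0, 0.03], [0, 0, 0.016, 0, 0, 0, 0.03], [0, 0, 0.016, 0, 0, 0, 0.03], [0, 0, 0.016, 0, 0, 0, 0.03], [0, 0, 0.016, 0, 0, 0, 0.03], [0, 0, 0.016, 0, 0, 0, 0.03], [0, 0, 0.01, 0, 0, 0, 0.03], [0, 0, 0, 0, 0, 0, 0.03]]], force=25)

```text
time_s: 4.25
tool_pos: [0.4874, 0.0203, 0.1208]
tool_rot: [-180.0, -0.2, -175.0]
force: [0.1, 0.7, -1.2]
grip_width: 0.0334
grasp_force: 0.0
```

>>> play_rows(steps=[[[0, 0, 0.012, 0, 0, 0, 0.03], [0, 0, 0.012, 0, 0, 0, 0.03], [0, 0, 0.012, 0, 0, 0, 0.03], [0, 0, 0.012, 0, 0, 0, 0.03], [0, 0, 0.012, 0, 0, 0, 0.03], [0, 0, 0, 0, 0, 0, 0.03], [0, 0, 0, 0, 0, 0, 0], [0, 0, 0, 0, 0, 0, 0], [0, 0, 0, 0, 0, 0, 0], [0, 0, 0, 0, 0, 0, 0]]])

```text
time_s: 5.25
tool_pos: [0.4892, 0.0207, 0.0632]
tool_rot: [180.0, 0.1, -174.9]
force: [0.7, 1.5, 1.5]
grip_width: 0.0084
grasp_force: 24.7
```

The grip is only at the fingertips, so I'll reopen, go 15 mm lower, grip again and pull.

>>> play_rows(steps=[[[0, 0, 0, 0, 0, 0, 0.03], [0, 0, 0, 0, 0, 0, 0.03], [0, 0, 0.008, 0, 0, 0, 0.03], [0, 0, 0.008, 0, 0, 0, 0.03], [0, 0, 0, 0, 0, 0, 0], [0, 0, 0, 0, 0, 0, 0], [0, 0, 0, 0, 0, 0, 0], [0, 0, 0, 0, 0, 0, 0]]])

```text
time_s: 6.05
tool_pos: [0.4888, 0.0204, 0.0467]
tool_rot: [180.0, 0.0, -174.9]
force: [0.1, 0.1, -1.5]
grip_width: 0.0089
grasp_force: 25.0
```

>>> play_rows(steps=[[[0, -0.012, 0, 0, 0, 0, 0], [0, -0.012, 0, 0, 0, 0, 0], [0, -0.012, 0, 0, 0, 0, 0], [0, -0.012, 0, 0, 0, 0, 0], [0, -0.012, 0, 0, 0, 0, 0], [0, -0.012, 0, 0, 0, 0, 0], [0, -0.012, 0, 0, 0, 0, 0], [0, -0.01, 0, 0, 0, 0, 0], [0, -0.006, 0, 0, 0, 0, 0], [0, 0, 0, 0, 0, 0, 0]]])

```text
time_s: 7.05
tool_pos: [0.4991, -0.082, 0.0467]
tool_rot: [-179.9, 0.2, -175.1]
force: [7.2, -1.2, -7.3]
grip_width: 0.0094
grasp_force: 25.0
```

>>> play_rows(steps=[[[0, -0.004, 0, 0, 0, 0, 0], [0, -0.004, 0, 0, 0, 0, 0], [0, -0.003, 0, 0, 0, 0, 0], [0, 0, 0, 0, 0, 0, 0]]])

```text
time_s: 7.45
tool_pos: [0.4997, -0.0883, 0.0467]
tool_rot: [179.8, 0.1, -174.9]
force: [4.3, 8.5, -4.5]
grip_width: 0.0093
grasp_force: 25.0
```

>>> play_rows(steps=[[[0, -0.003, 0, 0, 0, 0, 0], [0, -0.002, 0, 0, 0, 0, 0], [0, 0, 0, 0, 0, 0, 0], [0, 0, 0, 0, 0, 0, 0]]])

```text
time_s: 7.85
tool_pos: [0.4997, -0.0883, 0.0467]
tool_rot: [179.5, 0.0, -174.7]
force: [3.2, 18.0, 0.5]
grip_width: 0.0093
grasp_force: 25.0
```

The tray is at its stop: it stopped moving and the force rose to 18 N. I'll release it and rise.

>>> play_rows(steps=[[[0, 0.003, 0, 0, 0, 0, 0.0], [0, 0, 0, 0, 0, 0, 0.03], [0, 0, 0, 0, 0, 0, 0.03], [0, 0, 0, 0, 0, 0, 0.03], [0, 0, -0.02, 0, 0, 0, 0.03], [0, 0, -0.03, 0, 0, 0, 0.03], [0, 0, -0.03, 0, 0, 0, 0.03], [0, 0, -0.03, 0, 0, 0, 0.06], [0, 0, -0.03, 0, 0, 0, 0.06], [0, 0, -0.03, 0, 0, 0, 0.06], [0, 0, -0.03, 0, 0, 0, 0.06], [0, 0, 0, 0, 0, 0, 0.06]]])

```text
time_s: 9.05
tool_pos: [0.5004, -0.0946, 0.2507]
tool_rot: [-179.9, 0.4, -175.1]
force: [0.7, 0.2, 0.0]
grip_width: 0.0575
grasp_force: 0.0
```

>>> play_rows(steps=[[[0, 0, 0, 0, 0, 0.1425, 0.06], [0, 0, 0, 0, 0, 0.1425, 0.06], [0, 0, 0, 0, 0, 0.1425, 0.06], [0, 0, 0, 0, 0, 0.1425, 0.06], [0, 0, 0, 0, 0, 0.1425, 0.06], [0, 0, 0, 0, 0, 0.1425, 0.06], [0, 0, 0, 0, 0, 0.1425, 0.06], [0, 0, 0, 0, 0, 0.1425, 0.06], [0, 0, 0, 0, 0, 0.1425, 0.06], [0, 0, 0, 0, 0, 0.1425, 0.06], [0, 0, 0, 0, 0, 0.1425, 0.06], [0, 0, 0, 0, 0, 0, 0.06]]])

```text
time_s: 10.25
tool_pos: [0.4978, -0.0936, 0.2457]
tool_rot: [-179.9, 0.0, 95.1]
force: [1.1, -0.4, 0.5]
grip_width: 0.0599
grasp_force: 0.0
```

```bash
python3 - <<'E'
from h import *
w=read_camera('wrist'); cv2.imwrite('pics/w2.png',w['frame'][:,:,::-1]); V=np.array(w['view']); print((-V[:3,:3].T@V[:3,3]).round(3))
t=read_camera('top'); cv2.imwrite('pics/t2.png',cv2.resize(t['frame'][120:330,100:400,::-1],None,fx=2.66,fy=2.66))
o=get_obs(); print(o['tool_pos'],o['tool_rot'],o['qpos'],o['time_s'])
print(proj(w,[[.638,.045,.181]]).round(0))
for n in('wrist','top'):
  for k in('tray_handle','stop_grip','release_face'):
    for s in silhouettes(n,k)[:1]: print(n,k,s['p'],s['extent'])
E
```

```text
[ 0.492 -0.025  0.408]
[ 0.49805566 -0.09318212  0.24594386] [-1.79924014e+02  1.96695945e-02  9.53602337e+01] [-25.18568523  -0.69069163  32.76598684 102.11160246   0.41832729
  78.53915213  12.85502894] 10.35
[[569.  54.]]
wrist tray_handle 0.78 [265.0, 0.0, 449.7, 221.9]
wrist stop_grip 0.87 [416.4, 0.0, 595.9, 99.0]
wrist release_face 0.67 [581.6, 28.0, 599.3, 78.9]
top tray_handle 0.68 [230.1, 201.3, 300.8, 286.3]
top stop_grip 0.82 [222.1, 169.0, 271.0, 214.8]
top release_face 0.57 [222.2, 171.3, 270.1, 225.3]
```

View pics/w2.png

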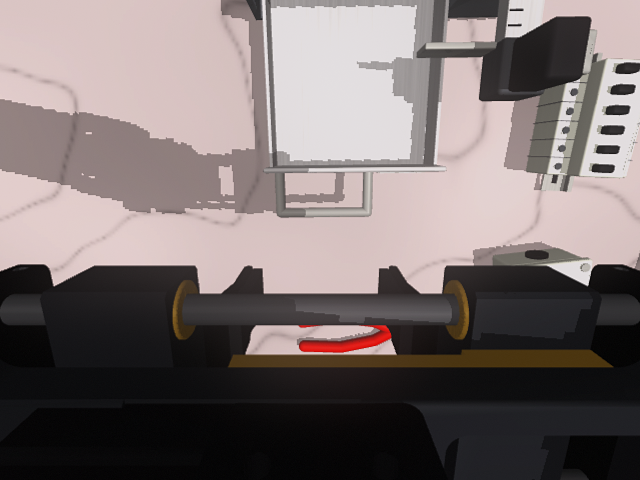

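The tray is fully out, with the handle at about (323,212). The head is at the upper right, about (570,48), with the steel button on its right side. I'll move so that the camera stands over the head.

>>> play_rows(steps=[[[0.0086, 0.0242, 0, 0, 0, 0, 0.06], [0.0086, 0.0242, 0, 0, 0, 0, 0.06], [0.0086, 0.0242, 0, 0, 0, 0, 0.06], [0.0086, 0.0242, 0, 0, 0, 0, 0.06], [0.0086, 0.0242, 0, 0, 0, 0, 0.06], [0.0086, 0.0242, 0, 0, 0, 0, 0.06], [0, 0, 0, 0, 0, 0, 0.06], [0, 0, 0, 0, 0, 0, 0.06]]])

```text
time_s: 11.45
tool_pos: [0.6384, -0.0275, 0.2459]
tool_rot: [-179.9, 0.0, 95.3]
force: [-0.6, -1.3, 0.3]
grip_width: 0.0599
grasp_force: 0.0
```

```bash
python3 - <<'E'
from h import *
w=read_camera('wrist'); cv2.imwrite('pics/w3.png',w['frame'][:,:,::-1]); V=np.array(w['view']); print((-V[:3,:3].T@V[:3,3]).round(3))
o=get_obs(); print(o['tool_pos'],o['tool_rot'],o['time_s'])
print(proj(w,[[.638,.045,.181]]).round(0))
for k in('stop_grip','release_face'):
    for s in silhouettes('wrist',k)[:1]: print(k,s['p'],s['extent'])
E
```

```text
[0.632 0.041 0.408]
[ 0.63800191 -0.02825548  0.2463079 ] [-1.79941883e+02  3.51841412e-02  9.52289456e+01] 11.5
[[331. 144.]]
stop_grip 0.97 [239.9, 27.8, 364.4, 166.0]
release_face 0.88 [351.0, 116.8, 362.1, 156.1]
```

View pics/w3.png

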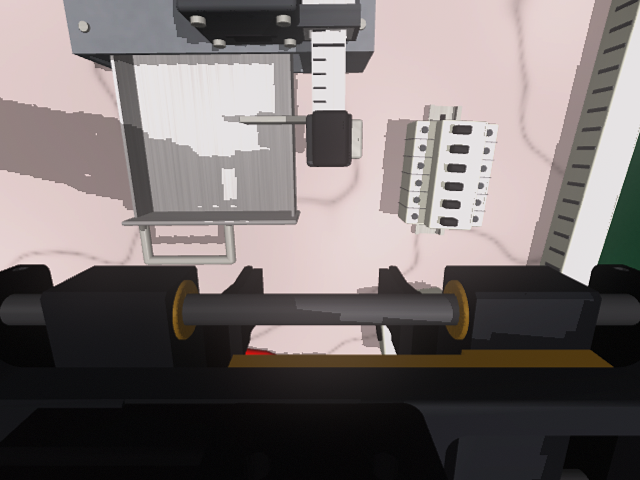

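The head's black top spans about columns 308–352, rows 111–165, with the button face at column 362. The 60 mm reading and the scale lines show above it.

```bash
python3 - <<'E'
from h import *
w=read_camera('wrist'); t=read_camera('top'); s=read_camera('scene')
for uv in((308,139),(352,139),(330,111),(330,165),(330,138)): print(uv,atz(w,uv,.181).round(4))
print('btn',atz(w,(362,137),.173).round(4),atz(w,(308,137),.173).round(4))
# front bottom edge alternatives + height from two views
print(tri([(w,(330,138)),(t,(687/2.66,120+158/2.66))]).round(4), tri([(w,(330,138)),(s,(260+388/3.33,90+395/3.33))]).round(4))
# gap-plane: yaw from handle/arm line edges
print('arm edges', atz(w,(313,50),.126).round(4),atz(w,(314,105),.126).round(4))
for a in (0,60): 
    print(get_obs()['tool_pos'])
E
```

```text
(308, 139) [0.6226 0.0458 0.181 ]
(352, 139) [0.6513 0.0484 0.181 ]
(330, 111) [0.6352 0.0643 0.181 ]
(330, 165) [0.6386 0.0304 0.181 ]
(330, 138) [0.6369 0.0477 0.181 ]
btn [0.6586 0.0506 0.173 ] [0.6221 0.0473 0.173 ]
[0.6378 0.0463 0.1821] [0.6372 0.0478 0.1865]
arm edges [0.6189 0.1127 0.126 ] [0.623  0.0735 0.126 ]
[ 0.63809882 -0.02813693  0.24706677]
[ 0.63809882 -0.02813693  0.24706677]
```

>>> play_rows(steps=[[[0.025, 0.0027, 0, 0, 0, 0, 0.06], [0.025, 0.0027, 0, 0, 0, 0, 0.06], [0.025, 0.0027, 0, 0, 0, 0, 0.06], [0, 0, 0, 0, 0, 0, 0.06], [0, 0, 0.015, 0, 0, 0, 0.06], [0, 0, 0.015, 0, 0, 0, 0.06], [0, 0, 0.015, 0, 0, 0, 0.06], [0, 0, 0.015, 0, 0, 0, 0.06], [0, 0, 0.015, 0, 0, 0, 0.06], [0, 0, 0.015, 0, 0, 0, 0.06], [0, 0, 0.015, 0, 0, 0, 0.06], [0, 0, 0, 0, 0, 0, 0.06]]])

```text
time_s: 12.95
tool_pos: [0.6381, 0.0478, 0.1385]
tool_rot: [-179.7, 0.0, 95.2]
force: [0.0, -0.1, -0.3]
grip_width: 0.06
grasp_force: 0.0
```

>>> play_rows(steps=[[[0, 0, 0, 0, 0, 0, 0.02], [0, 0, 0, 0, 0, 0, 0.02], [0, 0, 0, 0, 0, 0, 0.02], [0, 0, 0, 0, 0, 0, 0.02], [0, 0, 0, 0, 0, 0, 0.02], [0, 0, 0, 0, 0, 0, 0.02], [0, 0, 0, 0, 0, 0, 0.02]]], force=30)

```text
time_s: 13.65
tool_pos: [0.6395, 0.0478, 0.1425]
tool_rot: [-180.0, -0.0, 95.2]
force: [-3.3, -0.4, 6.1]
grip_width: 0.0274
grasp_force: 30.0
```

The grip width is 27 mm at 30 N, so the button is home. I'll draw the arm about 80 mm first.

>>> play_rows(steps=[[[-0.004, 0, 0, 0, 0, 0, 0.02], [-0.008, 0, 0, 0, 0, 0, 0.02], [-0.01, 0, 0, 0, 0, 0, 0.02], [-0.01, 0, 0, 0, 0, 0, 0.02], [-0.01, 0, 0, 0, 0, 0, 0.02], [-0.01, 0, 0, 0, 0, 0, 0.02], [-0.01, 0, 0, 0, 0, 0, 0.02], [-0.01, 0, 0, 0, 0, 0, 0.02], [-0.006, 0, 0, 0, 0, 0, 0.02], [-0.002, 0, 0, 0, 0, 0, 0.02], [0, 0, 0, 0, 0, 0, 0.02], [0, 0, 0, 0, 0, 0, 0.02]]])

```text
time_s: 14.85
tool_pos: [0.6475, -0.0325, 0.1425]
tool_rot: [179.9, 0.0, 95.2]
force: [-2.0, -1.1, 5.2]
grip_width: 0.0271
grasp_force: 30.0
```

```bash
python3 - <<'E'
from h import *
w=read_camera('wrist'); s=read_camera('scene'); t=read_camera('top'); o=get_obs(); print(o['tool_pos'],o['tool_rot'],o['force'],o['grip_width'],o['grasp_force'])
np.savez('c4.npz',w=w['frame'],wv=w['view'],wi=w['intrinsics'],t=t['frame'],s=s['frame'],sv=s['view'],si=s['intrinsics'])
cv2.imwrite('pics/w4.png',w['frame'][:,:,::-1])
E
```

```text
[ 0.64748178 -0.03251579  0.14253417] [1.79922494e+02 3.93818202e-02 9.52195728e+01] [-2.47936157 -0.97018507  5.91210489] 0.027164931269669294 29.97212096583098
```

View pics/w4.png

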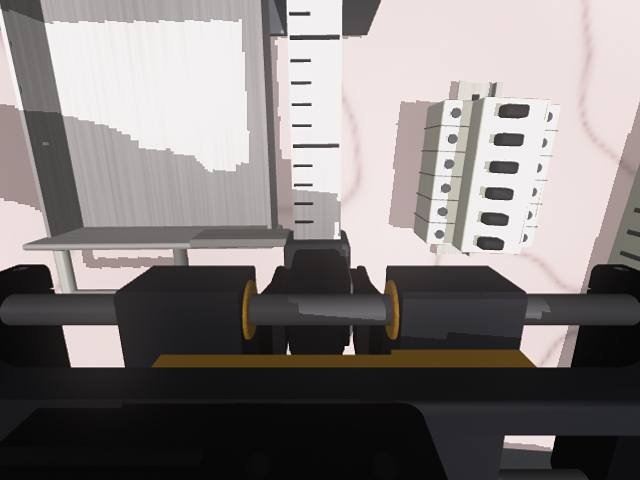

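The arm slid with the head. The 50 mm line is at row 146 and the 100 mm line at row 37, with the mouth just outside the frame. I'll fix the mouth's position from the earlier picture w3 and the lines from this one.

```bash
python3 - <<'E'
from h import *
a=cv2.imread('pics/w3.png'); b=cv2.imread('pics/w4.png')
t=np.load('c4.npz')['t'][:,:,::-1]
A=cv2.resize(a[0:115,295:360],None,fx=5,fy=5,interpolation=3); B=cv2.resize(t[150:230,190:310],None,fx=3.9,fy=3.9,interpolation=3)
h=max(len(A),len(B)); pad=lambda x:cv2.copyMakeBorder(x,0,h-len(x),0,0,0)
cv2.imwrite('pics/cmp.png',np.hstack([pad(A),pad(B)])); 
g=cv2.cvtColor(a,6); print('w3',[(r,int(g[r,340:344].mean()),int(g[r,316:324].mean())) for r in range(18,112)])
g=cv2.cvtColor(b,6); print('w4',[(r,int(g[r,322:336].mean())) for r in list(range(30,44))+list(range(139,152))+list(range(225,250))])
E
```

```text
w3 [(18, 92, 88), (19, 91, 88), (20, 91, 88), (21, 92, 88), (22, 92, 88), (23, 91, 87), (24, 93, 87), (25, 83, 91), (26, 57, 55), (27, 56, 47), (28, 77, 80), (29, 141, 68), (30, 213, 45), (31, 217, 128), (32, 227, 223), (33, 227, 229), (34, 227, 226), (35, 227, 226), (36, 227, 226), (37, 227, 226), (38, 227, 226), (39, 227, 226), (40, 227, 226), (41, 229, 227), (42, 236, 234), (43, 133, 162), (44, 59, 68), (45, 50, 45), (46, 114, 108), (47, 222, 223), (48, 230, 229), (49, 227, 226), (50, 227, 226), (51, 227, 226), (52, 227, 226), (53, 227, 226), (54, 227, 226), (55, 227, 226), (56, 227, 227), (57, 227, 233), (58, 227, 162), (59, 227, 67), (60, 227, 67), (61, 227, 221), (62, 227, 230), (63, 227, 227), (64, 227, 227), (65, 227, 227), (66, 227, 227), (67, 227, 227), (68, 227, 227), (69, 227, 227), (70, 227, 227), (71, 227, 231), (72, 227, 200), (73, 227, 88), (74, 227, 51), (75, 227, 221), (76, 227, 230), (77, 227, 227), (78, 227, 227), (79, 227, 227), (80, 227, 227), (81, 227, 227), (82, 227, 227), (83, 227, 227), (84, 227, 227), (85, 227, 231), (86, 227, 200), (87, 227, 88), (88, 227,
[... 280 characters left out ...]
), (106, 227, 227), (107, 227, 227), (108, 229, 228), (109, 238, 236), (110, 112, 125), (111, 48, 52)]
w4 [(30, 240), (31, 241), (32, 241), (33, 246), (34, 200), (35, 96), (36, 70), (37, 73), (38, 69), (39, 106), (40, 242), (41, 243), (42, 241), (43, 241), (139, 241), (140, 241), (141, 241), (142, 246), (143, 204), (144, 103), (145, 75), (146, 74), (147, 113), (148, 242), (149, 243), (150, 241), (151, 240), (225, 172), (226, 172), (227, 172), (228, 172), (229, 171), (230, 171), (231, 171), (232, 170), (233, 170), (234, 169), (235, 174), (236, 175), (237, 176), (238, 181), (239, 105), (240, 59), (241, 58), (242, 59), (243, 62), (244, 65), (245, 69), (246, 69), (247, 70), (248, 68), (249, 50)]
```

View pics/cmp.png

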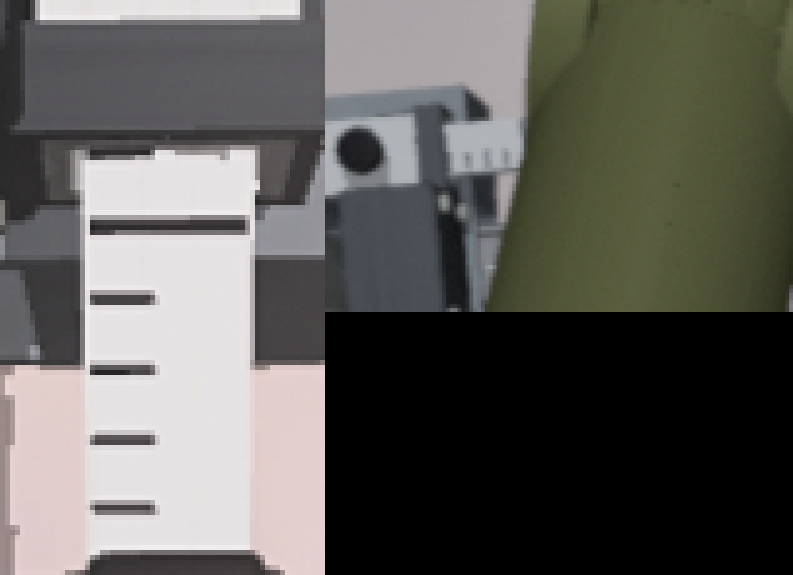

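```bash
python3 - <<'E'
from h import *
z=np.load('c4.npz'); w4=dict(view=z['wv'],intrinsics=z['wi'])
# w3 camera: same tool-camera transform, tool pose of w3
def T(p,r):
    M=np.eye(4);M[:3,:3]=R.from_euler('xyz',r,degrees=True).as_matrix();M[:3,3]=p;return M
T4=T([.64748,-.03252,.14253],[179.92,.04,95.22]); T3=T([.638,-.02815,.2465],[-179.94,.035,95.23])
w3=dict(view=w4['view']@T4@np.linalg.inv(T3),intrinsics=z['wi'])
u=np.array([np.sin(np.radians(5.5)),-np.cos(np.radians(5.5))])
f=lambda c,uv,zz:round(float(atz(c,uv,zz)[:2]@u)*1000,1)
print('w3 line50,30,60,head',[f(w3,(x,r),.126) for x,r in((330,44.6),(320,73.8),(320,29.8),(330,110))],'mouth arm/top',f(w3,(330,29),.126),f(w3,(330,26.),.132), f(w3,(330,25.),.132))
print('w4 line50,100,head',[f(w4,(325,r),.126) for r in(145.5,37,239)])
for c,p in((w3,T3),(w4,T4)): print('tcp',(p[:2,3]@u*1000).round(1))
E
```

```text
w3 line50,30,60,head [-56.8, -36.4, -66.8, -10.0] mouth arm/top -67.3 -67.4 -68.1
w4 line50,100,head [23.8, -26.4, 73.8]
tcp 89.2
tcp 94.4
```

Both methods give a reading of about 141.2 mm now, from a start of 60.6 mm plus 80.6 mm of travel. 8.8 mm remain.

>>> play_rows(steps=[[[-0.003, 0, 0, 0, 0, 0, 0.02], [-0.004, 0, 0, 0, 0, 0, 0.02], [-0.0018, 0, 0, 0, 0, 0, 0.02], [0, 0, 0, 0, 0, 0, 0.02], [0, 0, 0, 0, 0, 0, 0.02], [0, 0, 0, 0, 0, 0, 0.02]]])

```text
time_s: 15.6
tool_pos: [0.6483, -0.0407, 0.1425]
tool_rot: [179.9, 0.0, 95.2]
force: [-1.4, -0.0, 5.8]
grip_width: 0.0272
grasp_force: 30.0
```

```bash
python3 - <<'E'
from h import *
w=read_camera('wrist'); s=read_camera('scene'); o=get_obs(); print(o['tool_pos'],o['tool_rot'],o['force'],o['grip_width'],o['grasp_force'])
g=cv2.cvtColor(w['frame'],7)
print([(r,int(g[r,322:336].mean())) for r in list(range(30,44))+list(range(139,152))])
u=np.array([np.sin(np.radians(5.5)),-np.cos(np.radians(5.5))])
print([(r,round(float(atz(w,(325,r),.126)[:2]@u)*1000,1)) for r in(37,145.5)],'tcp',o['tool_pos'][:2]@u*1000)
cv2.imwrite('pics/s5.png',cv2.resize(s['frame'][150:260,290:430,::-1],None,fx=5,fy=5,interpolation=cv2.INTER_CUBIC))
E
```

```text
[ 0.64830492 -0.04071234  0.14253035] [1.79919974e+02 1.25031375e-03 9.52369000e+01] [-1.5707148   0.0166634   6.78363106] 0.026988793566164362 29.968682723119855
[(30, 241), (31, 240), (32, 241), (33, 245), (34, 223), (35, 109), (36, 70), (37, 74), (38, 71), (39, 87), (40, 243), (41, 244), (42, 241), (43, 241), (139, 241), (140, 241), (141, 241), (142, 245), (143, 212), (144, 107), (145, 75), (146, 74), (147, 103), (148, 242), (149, 243), (150, 241), (151, 240)]
[(37, -18.2), (145.5, 32.0)] tcp 102.66217840128645
```

View pics/s5.png

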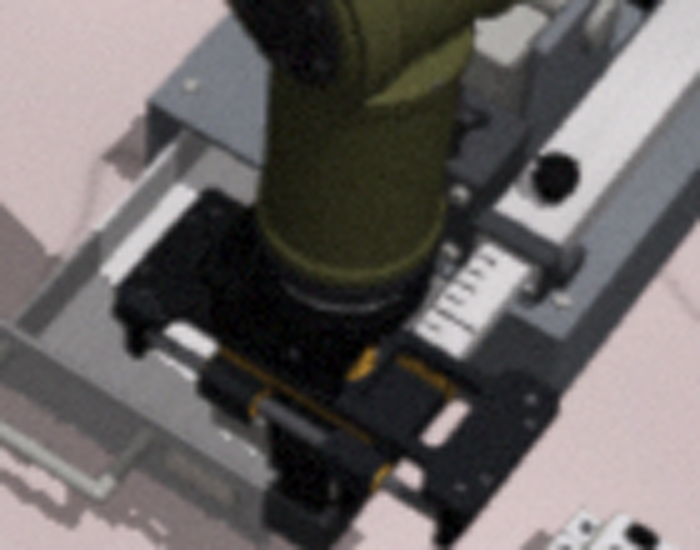

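The 100 mm line is at about (450,322), four short lines follow it, and the 150 mm line stands at the sleeve mouth. The reading is about 149.4 mm, so I'll nudge it 0.6 mm and hand in.

>>> play_rows(steps=[[[-0.0006, 0, 0, 0, 0, 0, 0.02], [0, 0, 0, 0, 0, 0, 0.02], [0, 0, 0, 0, 0, 0, 0.02], [0, 0, 0, 0, 0, 0, 0.02]]])

```text
time_s: 16.1
tool_pos: [0.6483, -0.0408, 0.1426]
tool_rot: [179.9, -0.0, 95.3]
force: [-2.9, 0.4, 6.3]
grip_width: 0.0276
grasp_force: 30.0
```

```bash
python3 -c "
from h import *
o=get_obs(); print(o['tool_pos'],o['grip_width'],o['grasp_force']); print(sign_off())"
```

```text
[ 0.64833649 -0.04083281  0.14255054] 0.027623026641645582 29.96663855505176
the job is handed in; nothing more can be done
None
```

The job is handed in with the tray out at its stop and the length stop at about 149.5 mm (±1 mm, measured from the camera images), the gripper still holding the head with the button pressed at 30 N; the hand-in returned no verdict.

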